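Hang the wax pots in the melters

ROBOT

A 7-joint arm with a two-finger parallel gripper is mounted at the origin on the work surface; the furniture and walls round the work are solid. World frame = base frame: x ahead of the robot, y to its left, z up, the work surface at z = 0. Lengths are in mm, angles in rad, forces in N, time in s.
With the tool pointing down it reaches from about 425 to 875 mm from the base axis. Payload 4.7 kg.
Tool frame: the origin (TCP) lies at the very end of the fingers, on their centre line; the grasp point (between the pads) lies 19 mm behind it; z points along the fingers, y is the line along which they close (so a half turn about z gives the same grasp; the last joint's range is limited). The gripper opens to 85 mm and grips with 20 to 120 N. Pads are 22 mm wide; open, the fingers measure 114 mm over their backs; the gripper's body (76 mm by 85 mm) begins 54 mm behind the grasp point. The pads swing forward as they close: fully open they stand 13 mm farther back than shut.
Start: joints at [1.18, 0.321, -0.07, 1.45, 0.023, 1.371, -0.057], TCP at [255.975, -597.496, 231.349] pointing down, gripper open.
Joint ranges: [-2.86, 2.86], [-0.3, 2.09], [-1.38, 1.24], [0.06, 2.45], [-1.56, 4.7], [0.09, 2.05], [-2.69, 2.69]. Speed limits (rad/s): [2.57, 2.57, 3.14, 3.14, 3.14, 3.14, 3.14].

INTERFACE

Orientations are given as a unit quaternion [w, x, y, z].
In Python, from workcell import r, cams gives the robot as it stands.
- The arm moves only by the shell command python3 -m inch 'ROWS'. ROWS is JSON, a list of rows, each a list of 7 numbers: the opening, from 0 (shut) to 1 (fully open), then the shift along the tool's x, y, z in cm, then the turn, a rotation vector about the tool's x, y, z in rad. A call has 1 to 10 rows; each row shifts and turns the commanded pose from where the row before left it, along the tool's axes as they then stand; what a row does not reach is not made up. A row lasts 1/10 s, in which the tool goes at most 50 mm and 8.59 degrees, less where a joint would pass 70% of its speed; a pose out of reach is approached as far as the arm can. A call with a gripper value outside its range is refused whole. The fingers move at their own pace and stop on an object; the grip force is fixed at half the most. Time passes only in rows, so rows that do not move let the fingers close. It gives the time, the measured TCP pose, the force, the opening and the grip force at its end, in the units of the state.
- r.get_state(): the state, without advancing time (a new reading comes with each control period).
- cams.grab_frame(name): name is "scene" or "top"; returns a dict with "pixels" (480x640x3 uint8, red, green, blue), "intrinsics" (3x3 intrinsics, pixels), "pose" (4x4, takes a point from camera to world coordinates). Camera axes: x right, y down, z forward; pixel columns grow to the right and rows downward; lengths in mm; the calibration is good to about 2 mm. A picture is of the moment at which its call begins. There is no depth.
- r.sign_off(): hands the job in; it is judged then, once.
The state is a dict: "clock": time; "qpos": joint angles; "qvel": joint speeds; "joint_efforts": joint torques, N m; "eef_pos": TCP position; "tool_rot": TCP orientation; "ft_force": force on the tool from outside, world axes, zero at the start; "wrist_torque": the same for the moment, N m; "gripper_width": finger opening in mm; "gripper_force": force on a finger pad.
Only numpy, scipy, OpenCV 4.12 (cv2) and the standard library are available. Lean on these libraries where they do the work, as an engineer would, in place of code of your own. Each camera call takes 0.05 s, during which the arm holds its last target. There are 200 camera calls.

TASK

Get the three wax melters ready for melting: hang each of the three flanged wax pots in a melter by its flange, level and fully home. There is only one small melter for the two small pots, so drop the step-down collar into one of the wide melters and hang the other small pot in the collar; the wide pot goes straight into the other wide melter. Lower things in rather than dropping them, and leave the plain pouring pail and the wick spool where they stand.

Things in the scene. Friction and masses are not known exactly. Their poses are not given: they have to be found in the camera images.
- melter_wide_1: wide wax melter: squat round grey housing 124 mm across, 70 mm high, metal ring on top, dial on its side, open round well 84 mm across in its top. Fixed. Origin: centre of its underside; z up, the dial faces its -x. A seated flange rests on the top ring, 70 mm above the origin. The two wide melters are identical.
- melter_wide_2: wide wax melter: squat round grey housing 124 mm across, 70 mm high, metal ring on top, dial on its side, open round well 84 mm across in its top. Fixed. Origin: centre of its underside; z up, the dial faces its -x. A seated flange rests on the top ring, 70 mm above the origin. The two wide melters are identical.
- melter_small: small wax melter: like the wide ones but 92 mm across, also 70 mm high, with a well 52 mm across in its top. Fixed to the bench. Origin: centre of its underside; z up, the dial faces its -x. A seated flange rests 70 mm above the origin.
- wide_pot: wide wax pot: dark steel, tapered (60 mm across the foot, 77 mm under the flange); flange round the mouth 98 mm across, 3 mm thick, its underside 52 mm above the foot. Rigid wire bail with a pale wooden grip, 14 x 14 mm in section, 42 mm long along the pot's y, its centre 97 mm above the foot. 0.26 kg. Origin: centre of the foot; z up.
- small_pot_1: small wax pot: dark steel, tapered (36 mm across the foot, 45 mm under the flange); flange round the mouth 66 mm across, 3 mm thick, its underside 44 mm above the foot. Rigid wire bail with a pale wooden grip, 14 x 14 mm in section, 42 mm long along the pot's y, its centre 89 mm above the foot. 0.12 kg. Origin: centre of the foot; z up. The two small pots are identical.
- small_pot_2: small wax pot: dark steel, tapered (36 mm across the foot, 45 mm under the flange); flange round the mouth 66 mm across, 3 mm thick, its underside 44 mm above the foot. Rigid wire bail with a pale wooden grip, 14 x 14 mm in section, 42 mm long along the pot's y, its centre 89 mm above the foot. 0.12 kg. Origin: centre of the foot; z up. The two small pots are identical.
- collar: step-down collar: round dark steel ring 44 mm high, bore 51 mm right through. From below: spigot (68 to 78 mm across, 14 mm high) that drops into a wide well; flange 100 mm across, 14 to 18 mm up, that rests on the melter; neck 62 mm across, 18 to 44 mm up: grip it across its outside; a small pot's flange rests on its top rim. 0.16 kg. Origin: centre of the underside; z up.
- pouring_pail: plain pouring pail, not to be used: dark steel, straight-sided, 58 mm across and 52 mm high, without any flange, with a small spout on its +x side and a bail with a pale wooden grip like the pots' (top at 102 mm). Loose. Origin: centre of the underside; z up.
- wick_spool: wooden spool of white wick cord standing upright, 54 mm across, 62 mm high, not to be used. Loose. Origin: centre of the underside; z up.

How it is judged (in metres and radians):
At the end, for the whole second after the job is handed in: Collar in one wide melter with a small pot in it, wide pot in the other wide melter, other small pot in the small melter: each within 8 mm of its axis and 4 mm of full depth, upright to 0.06 rad, released, at rest. Pail and spool upright, within 20 mm of their places ((((horizontal distance between collar and melter_wide_1 below 0.008 m and z of collar in the frame of melter_wide_1 between 0.052 and 0.06 m) and (horizontal distance between small_pot_1 and collar below 0.008 m and z of small_pot_1 in the frame of collar between -0.004 and 0.004 m) and (horizontal distance between wide_pot and melter_wide_2 below 0.008 m and z of wide_pot in the frame of melter_wide_2 between 0.014 and 0.022 m) and (horizontal distance between small_pot_2 and melter_small below 0.008 m and z of small_pot_2 in the frame of melter_small between 0.022 and 0.03 m)) or ((horizontal distance between collar and melter_wide_1 below 0.008 m and z of collar in the frame of melter_wide_1 between 0.052 and 0.06 m) and (horizontal distance between small_pot_2 and collar below 0.008 m and z of small_pot_2 in the frame of collar between -0.004 and 0.004 m) and (horizontal distance between wide_pot and melter_wide_2 below 0.008 m and z of wide_pot in the frame of melter_wide_2 between 0.014 and 0.022 m) and (horizontal distance between small_pot_1 and melter_small below 0.008 m and z of small_pot_1 in the frame of melter_small between 0.022 and 0.03 m)) or ((horizontal distance between collar and melter_wide_2 below 0.008 m and z of collar in the frame of melter_wide_2 between 0.052 and 0.06 m) and (horizontal distance between small_pot_1 and collar below 0.008 m and z of small_pot_1 in the frame of collar between -0.004 and 0.004 m) and (horizontal distance between wide_pot and melter_wide_1 below 0.008 m and z of wide_pot in the frame of melter_wide_1 between 0.014 and 0.022 m) and (horizontal distance between small_pot_2 and melter_small below 0.008 m and z of small_pot_2 in the frame of melter_small between 0.022 and 0.03 m)) or ((horizontal distance between collar and melter_wide_2 below 0.008 m and z of collar in the frame of melter_wide_2 between 0.052 and 0.06 m) and (horizontal distance between small_pot_2 and collar below 0.008 m and z of small_pot_2 in the frame of collar between -0.004 and 0.004 m) and (horizontal distance between wide_pot and melter_wide_1 below 0.008 m and z of wide_pot in the frame of melter_wide_1 between 0.014 and 0.022 m) and (horizontal distance between small_pot_1 and melter_small below 0.008 m and z of small_pot_1 in the frame of melter_small between 0.022 and 0.03 m))) and angle between each of collar, wide_pot, small_pot_1, small_pot_2's own z axis and vertical below 0.06 rad and linear speed of each of collar, wide_pot, small_pot_1, small_pot_2 below 0.02 m/s and angular speed of each of collar, wide_pot, small_pot_1, small_pot_2 below 0.2 rad/s and contact force between the fingers and collar below 0.1 N and contact force between the fingers and wide_pot below 0.1 N and contact force between the fingers and small_pot_1 below 0.1 N and contact force between the fingers and small_pot_2 below 0.1 N and distance of each of pouring_pail, wick_spool from where it was at the start of the episode below 0.02 m and angle between each of pouring_pail, wick_spool's own z axis and vertical below 0.1 rad); the robot touches nothing.
It fails at once if the plain pouring pail or the wick spool is shifted by more than 20 mm or tipped (not (distance of pouring_pail from where it was at the start of the episode below 0.02 m) or not (angle between pouring_pail's own z axis and vertical below 0.1 rad) or not (distance of wick_spool from where it was at the start of the episode below 0.02 m) or not (angle between wick_spool's own z axis and vertical below 0.1 rad)).
It fails at once if a pot or the collar is dropped (falls freely, unheld, faster than 0.65 m/s: about 20 mm) ((linear speed of collar above 0.65 m/s and contact force between the fingers and collar below 0.05 N) or (linear speed of wide_pot above 0.65 m/s and contact force between the fingers and wide_pot below 0.05 N) or (linear speed of small_pot_1 above 0.65 m/s and contact force between the fingers and small_pot_1 below 0.05 N) or (linear speed of small_pot_2 above 0.65 m/s and contact force between the fingers and small_pot_2 below 0.05 N)).
It also fails if it takes over 115 s, if anything falls off the work surface, if the arm or the gripper's body presses on something with over 40 N, if the wrist force passes 120 N, or if a joint passes its speed limit or range.

## Working session

There is one attempt and no reset: what is moved stays moved. The work goes in short steps, Python scripts to look and compute and a shell command to move; the robot and the scene stay as the last step left them, time stands still between calls to the robot, and variables do not carry over. Pictures are saved under pics/ and viewed, at most 14 in all, crops included, and the job is handed in when it is done.

```bash
ls; mkdir -p pics
cat > h.py <<'E'
import numpy as np, cv2
from workcell import r, cams
def grab(name,fn=None):
    f=cams.grab_frame(name)
    if fn: cv2.imwrite('pics/'+fn,cv2.cvtColor(f['pixels'],cv2.COLOR_RGB2BGR))
    return f
def ray(f,u,v,z):
    K=np.array(f['intrinsics']);T=np.array(f['pose'])
    d=T[:3,:3]@np.linalg.solve(K,[u,v,1.]);o=T[:3,3]
    return o+d*(z-o[2])/d[2]
def proj(f,p):
    K=np.array(f['intrinsics']);T=np.array(f['pose'])
    c=K@(T[:3,:3].T@(np.array(p,float)-T[:3,3]));return c[:2]/c[2]
E
python3 - <<'E'
from h import *
for n in ('scene','top'):
    f=grab(n,n+'1.png');print(n,np.round(f['intrinsics'],1).tolist(),np.round(f['pose'],3).tolist())
s=r.get_state();print({k:np.round(v,3).tolist() for k,v in s.items()})
E
```

```text
pics
scene [[618.8, 0.0, 332.0], [0.0, 618.8, 239.2], [0.0, 0.0, 1.0]] [[-0.574, -0.492, 0.655, -565.795], [-0.819, 0.351, -0.454, 694.682], [-0.006, -0.797, -0.604, 961.7], [0.0, 0.0, 0.0, 1.0]]
top [[444.2, 0.0, 314.4], [0.0, 444.2, 244.0], [0.0, 0.0, 1.0]] [[-0.006, -0.985, 0.171, 273.598], [-1.0, 0.005, -0.002, -9.687], [0.001, -0.171, -0.985, 1129.938], [0.0, 0.0, 0.0, 1.0]]
{'clock': 0.1, 'qpos': [1.18, 0.322, -0.07, 1.452, 0.023, 1.371, -0.057], 'qvel': [-0.0, -0.0, -0.0, -0.004, 0.0, 0.001, 0.001], 'joint_efforts': [-0.0, -49.488, -0.384, -31.521, 0.013, 0.007, -0.0], 'eef_pos': [255.749, -597.06, 230.336], 'tool_rot': [-0.001, 0.98, 0.201, -0.0], 'ft_force': [-0.514, 0.773, 0.529], 'wrist_torque': [0.028, 0.015, -0.041], 'gripper_force': 0.0, 'gripper_width': 85.541}
```

View pics/scene1.png

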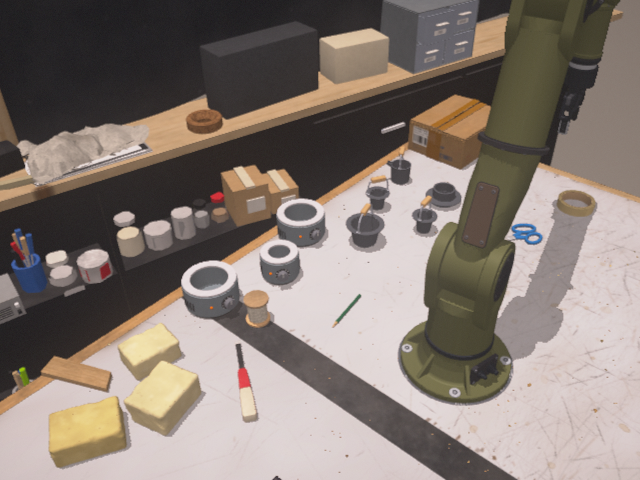

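View pics/top1.png

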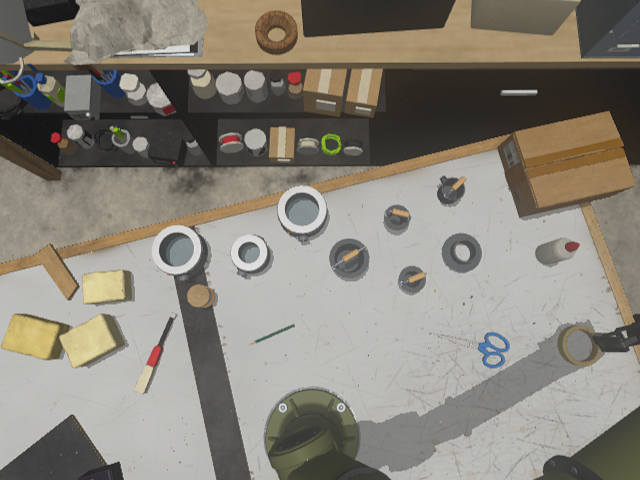

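The scene view shows the wide melters at (211,285) and (301,220), and the small one at (280,260). The wide pot is at (366,228), small pots at (377,197) and (425,215), the collar at (443,195), pail at (400,172) and spool at (257,305). The top view matches: wide melters (179,249) and (302,211), small (250,254), pots (349,259), (397,218), (412,280), collar (462,252), pail (451,189), spool (200,296).

```bash
cat > m.py <<'E'
from h import *
def ellpts(f,mask,z):
    """contour -> plane z -> circle fit (centre,diam,resid)"""
    cs,_=cv2.findContours(mask.astype(np.uint8),cv2.RETR_EXTERNAL,cv2.CHAIN_APPROX_NONE)
    c=cv2.convexHull(max(cs,key=cv2.contourArea))[:,0]
    e=cv2.fitEllipse(c.astype(np.float32)) if len(c)>5 else None
    P=np.array([ray(f,u,v,z)[:2] for u,v in cv2.ellipse2Poly(tuple(int(round(16*x)) for x in e[0]),tuple(int(round(8*x)) for x in e[1]),int(e[2]),0,360,10)/16.])
    ce=P[:-1].mean(0); d=2*np.linalg.norm(P[:-1]-ce,axis=1)
    return np.round(ce,1),np.round([d.min(),d.mean(),d.max()],1)
def near(mask,u,v,R):
    m=np.zeros(mask.shape,np.uint8);cv2.circle(m,(u,v),R,1,-1);m&=mask.astype(np.uint8)
    n,l,st,c=cv2.connectedComponentsWithStats(m)
    i=1+np.argmax(st[1:,4]);return l==i
def wood(f,u,v,R=22):
    h=cv2.cvtColor(f['pixels'],cv2.COLOR_RGB2HSV)
    return near((h[...,0]>5)&(h[...,0]<25)&(h[...,1]>90)&(h[...,2]>110),u,v,R)
def grip(f,u,v,z,R=22):
    m=wood(f,u,v,R);ys,xs=np.nonzero(m)
    P=np.array([ray(f,a,b,z)[:2] for a,b in zip(xs,ys)]);c=P.mean(0)
    w,V=np.linalg.eigh(np.cov((P-c).T));d=V[:,1]
    return np.round(c,1),round(float(np.degrees(np.arctan2(d[1],d[0]))),1),np.round(np.sqrt(12*w),1),len(xs)
E
python3 - <<'E'
from m import *
t=grab('top');s=grab('scene')
g={k:cv2.cvtColor(f['pixels'],cv2.COLOR_RGB2GRAY) for k,f in (('t',t),('s',s))}
for n,a,b,R,Rs in (('wA',(179,249),(211,284),24,32),('wB',(302,211),(301,217),24,30),('sm',(250,254),(280,256),15,20)):
    for f,k,(u,v),rr in ((t,'t',a,R),(s,'s',b,Rs)):
        m0=near(g[k]<195,u,v,rr) if 0 else None
        p=g[k][v,u-45:u+45:3];print(n,k,p.tolist())
for n,a,b,z in (('wp',(349,257),(366,212),97),('s_far',(397,213),(378,180),89),('s_near',(412,279),(427,202),89),('pail',(458,184),(399,158),95)):
    print(n,grip(t,*a,z+4),grip(s,*b,z))
for n,(u,v),R,z in (('wpfl',(349,259),26,55),('s_far',(397,218),18,47),('s_near',(412,280),18,47),('collar',(462,252),26,17)):
    print(n,ellpts(t,near(g['t']<120,u,v,R),z))
E
```

```text
wA t [183, 183, 184, 184, 185, 186, 211, 213, 211, 68, 69, 97, 123, 138, 139, 139, 140, 139, 140, 141, 219, 217, 220, 72, 70, 129, 187, 189, 188, 190]
wA s [46, 46, 48, 49, 47, 142, 223, 223, 203, 82, 88, 90, 92, 93, 100, 106, 120, 122, 133, 160, 226, 223, 201, 95, 173, 219, 218, 217, 216, 216]
wB t [170, 169, 170, 172, 171, 174, 174, 220, 214, 212, 101, 141, 139, 140, 141, 140, 143, 143, 143, 142, 141, 217, 215, 134, 189, 185, 185, 184, 185, 185]
wB s [103, 102, 106, 104, 101, 60, 49, 130, 226, 225, 168, 92, 91, 96, 97, 95, 97, 99, 97, 163, 225, 223, 146, 186, 213, 215, 213, 214, 214, 215]
sm t [69, 136, 138, 190, 190, 187, 183, 185, 180, 220, 220, 124, 88, 108, 144, 144, 145, 144, 161, 220, 223, 78, 135, 188, 188, 190, 190, 190, 190, 190]
sm s [162, 162, 163, 198, 210, 212, 214, 214, 184, 224, 228, 228, 149, 94, 98, 96, 107, 213, 228, 227, 192, 109, 218, 218, 218, 219, 219, 219, 220, 217]
wp (array([425.9, -95.6]), 121.8, array([11.1, 38.9]), 78) (array([425.5, -93.6]), 125.9, array([14.4, 45.5]), 58)
s_far (array([ 528.9, -217.3]), 75.7, array([12.1, 39.6]), 81) (array([ 580.1, -229.9]), 106.7, array([ 25.7, 131.6]), 231)
s_near (array([ 374.3, -249.6]), 111.8, array([10.6, 38.7]), 76) (array([ 374.7, -248.7]), 117.3, array([15.4, 45.5]), 61)
pail (array([ 600.2, -359.7]), 132.9, array([11.8, 39.9]), 78) (array([ 600.5, -330.6]), 106.5, array([ 27.4, 158.5]), 255)
wpfl (array([425. , -95.3]), array([95.7, 96.2, 97. ]))
s_far (array([ 528. , -217.7]), array([63.9, 64.7, 65.5]))
s_near (array([ 373.7, -248.8]), array([63.7, 64.3, 65. ]))
collar (array([ 443.4, -383.7]), array([ 97.1,  98.5, 100.1]))
```

Run:
```python
from m import *
t=grab('top');s=grab('scene')
g={k:cv2.cvtColor(f['pixels'],cv2.COLOR_RGB2GRAY) for k,f in (('t',t),('s',s))}
for n,a,b,R,Rs in (('wA',(179,249),(211,281),22,27),('wB',(302,211),(301,216),22,24),('sm',(250,253),(280,255),15,17)):
    print(n,ellpts(t,near(g['t']<180,*a,R),70),ellpts(s,near(g['s']<165,*b,Rs),70))
h=cv2.cvtColor(t['pixels'],cv2.COLOR_RGB2HSV)
print('spool',ellpts(t,wood(t,200,296),62))
from scipy.spatial.transform import Rotation as Ro
st=r.get_state();q=st['tool_rot'];print(Ro.from_quat([q[1],q[2],q[3],q[0]]).as_matrix().round(3),st['clock'])
```

```text
wA (array([447.1, 323.3]), array([83.9, 84.8, 85.8])) (array([444.2, 327.4]), array([79. , 81.8, 83.8]))
wB (array([546.2,  19.6]), array([84.2, 84.7, 85.1])) (array([520.2,  35.6]), array([117. , 156.7, 196.5]))
sm (array([439.2, 147.8]), array([51.5, 52.3, 53. ])) (array([420.3, 157.4]), array([ 77.2, 101.2, 124.7]))
spool (array([335.6, 268.6]), array([47.5, 49.1, 50.5]))
[[ 0.919  0.394 -0.   ]
 [ 0.394 -0.919  0.001]
 [-0.    -0.001 -1.   ]] 0.3
```

Top-view positions check out (rim diameters 84.7 and 52.3, flange sizes match). I'll do the collar first.

```bash
cat > go.py <<'E'
import sys
from h import *
from scipy.spatial.transform import Rotation as Ro
# go.py x y z [yaw of tool y, deg] -> tool-frame shift in cm, turn about tool z
a=[float(x) for x in sys.argv[1:]]
s=r.get_state();q=s['tool_rot'];R=Ro.from_quat([q[1],q[2],q[3],q[0]]).as_matrix()
yaw=np.degrees(np.arctan2(R[1,1],R[0,1]))
d=R.T@(np.array(a[:3])-s['eef_pos'])/10
print('shift cm',d.round(2),'yaw',yaw.round(1),'tilt',(R[:2,2]*1000).round(1),'t',s['clock'])
if len(a)>3: print('turn z rad',round(float(-np.radians((a[3]-yaw+90)%180-90)),3))
E
python3 -m inch '[[1,3.2,-1.5,0,0,0,0],[1,3.2,-1.5,0,0,0,0],[1,3.2,-1.5,0,0,0,0],[1,3.2,-1.5,0,0,0,0],[1,3.2,-1.5,0,0,0,0],[1,3.2,-1.5,0,0,0,0],[1,3.2,-1.5,0,0,0,0],[1,3.2,-1.7,0,0,0,0],[1,0,0,0,0,0,0],[1,0,0,0,0,0,0]]'; python3 go.py 443.5 -384 60
```

```text
clock: 1.3
eef_pos: [443.8, -383.8, 231.4]
tool_rot: [0.0, 0.979, 0.202, -0.0]
ft_force: [0.0, -1.1, 0.6]
gripper_width: 85.4
gripper_force: 0.0
shift cm [-0.03  0.   17.14] yaw -66.7 tilt [-0.2 -0.4] t 1.3
```

```bash
python3 -m inch '[[1,0,0,3,0,0,0],[1,0,0,3,0,0,0],[1,0,0,3,0,0,0],[1,0,0,3,0,0,0],[1,0,0,3,0,0,0],[1,0,0,2,0,0,0],[1,0,0,1,0,0,0],[1,0,0,0,0,0,0]]'
python3 - <<'E'
from h import *
f=grab('scene');cv2.imwrite('pics/c1.png',cv2.resize(cv2.cvtColor(f['pixels'][130:250,360:520],cv2.COLOR_RGB2BGR),None,fx=4,fy=4,interpolation=cv2.INTER_CUBIC))
E
```

```text
clock: 2.1
eef_pos: [441.4, -385.1, 49.9]
tool_rot: [-0.001, 0.98, 0.2, -0.001]
ft_force: [-0.1, 0.4, -0.1]
gripper_width: 85.6
gripper_force: 0.0
```

View pics/c1.png

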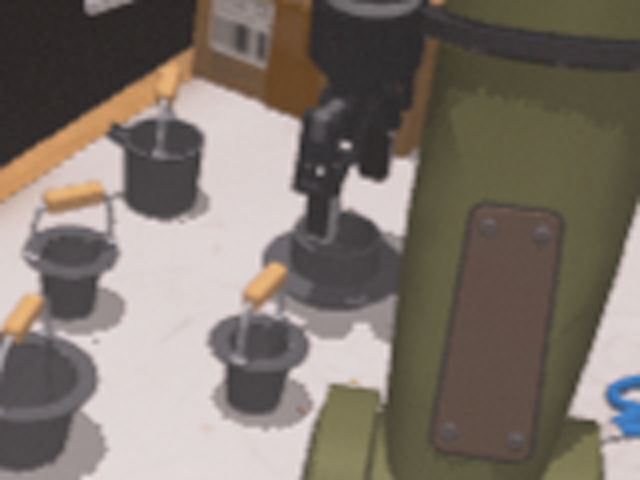

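The fingers straddle the collar's neck (crop ~(330,230)), with the near finger beside it and clear of the flange.

```bash
python3 go.py 443.4 -383.8 15; python3 -m inch '[[1,0,0,1,0,0,0],[1,0,0,1,0,0,0],[1,0,0,1,0,0,0],[1,0,0,0.4,0,0,0],[1,0,0,0,0,0,0]]'; python3 go.py 443.4 -383.8 15
```

```text
shift cm [ 0.15 -0.12  3.63] yaw -66.9 tilt [-0.6 -0.1] t 2.15
clock: 2.65
eef_pos: [442.7, -384.0, 16.3]
tool_rot: [-0.001, 0.98, 0.201, -0.001]
ft_force: [-0.3, 0.1, -0.9]
gripper_width: 85.1
gripper_force: 0.0
shift cm [0.08 0.01 0.13] yaw -66.8 tilt [-1.4  1.1] t 2.65
```

```bash
python3 -m inch '[[0.8,0,0,0.1,0,0,0],[0.7,0,0,0,0,0,0],[0.6,0,0,0,0,0,0],[0.5,0,0,0,0,0,0],[0.5,0,0,0,0,0,0],[0.5,0,0,0,0,0,0],[0.5,0,0,0,0,0,0]]'
```

```text
clock: 3.35
eef_pos: [443.8, -384.8, 17.2]
tool_rot: [0.0, 0.98, 0.201, 0.0]
ft_force: [-1.1, 0.9, 4.7]
gripper_width: 59.8
gripper_force: 65.4
```

```bash
python3 -m inch '[[0.5,0,0,-1,0,0,0],[0.5,0,0,-2,0,0,0],[0.5,0,0,-3,0,0,0],[0.5,0,0,-3,0,0,0],[0.5,0,0,-3,0,0,0],[0.5,0,0,-3,0,0,0],[0.5,0,0,-1,0,0,0],[0.5,0,0,0,0,0,0]]'; python3 go.py 546.2 19.6 177
```

```text
clock: 4.15
eef_pos: [443.8, -385.1, 177.7]
tool_rot: [0.001, 0.98, 0.201, 0.001]
ft_force: [-0.6, 1.0, -1.1]
gripper_width: 59.8
gripper_force: 65.2
shift cm [ 2.535e+01 -3.317e+01  1.000e-02] yaw -66.8 tilt [ 2.2 -2.2] t 4.15
```

```bash
python3 -m inch '[[0.5,0.9,-1.2,0,0,0,0],[0.5,1.8,-2.4,0,0,0,0],[0.5,1.8,-2.4,0,0,0,0],[0.5,1.8,-2.4,0,0,0,0],[0.5,1.8,-2.4,0,0,0,0],[0.5,1.8,-2.4,0,0,0,0],[0.5,1.8,-2.4,0,0,0,0],[0.5,1.8,-2.4,0,0,0,0],[0.5,1.8,-2.4,0,0,0,0],[0.5,1.8,-2.4,0,0,0,0]]';python3 -m inch '[[0.5,1.8,-2.4,0,0,0,0],[0.5,1.8,-2.4,0,0,0,0],[0.5,1.8,-2.4,0,0,0,0],[0.5,1.8,-2.0,0,0,0,0],[0.5,1.0,-1.1,0,0,0,0],[0.5,0,0,0,0,0,0],[0.5,0,0,0,0,0,0],[0.5,0,0,0,0,0,0]]'; python3 go.py 546.2 19.6 177;  python3 - <<'E'
from m import *
f=grab('top');cv2.imwrite('pics/c2.png',cv2.resize(cv2.cvtColor(f['pixels'][130:280,220:400],cv2.COLOR_RGB2BGR),None,fx=4,fy=4,interpolation=cv2.INTER_CUBIC))
E
```

```text
clock: 5.15
eef_pos: [509.1, -104.8, 173.9]
tool_rot: [-0.001, 0.979, 0.202, -0.002]
ft_force: [0.4, -0.9, -1.2]
gripper_width: 59.7
gripper_force: 65.2
clock: 5.95
eef_pos: [544.5, 18.1, 175.3]
tool_rot: [0.0, 0.98, 0.2, -0.001]
ft_force: [-0.1, -0.3, -2.8]
gripper_width: 59.6
gripper_force: 65.2
shift cm [ 0.21 -0.08 -0.17] yaw -66.9 tilt [-2.  -0.7] t 5.95
```

View pics/c2.png

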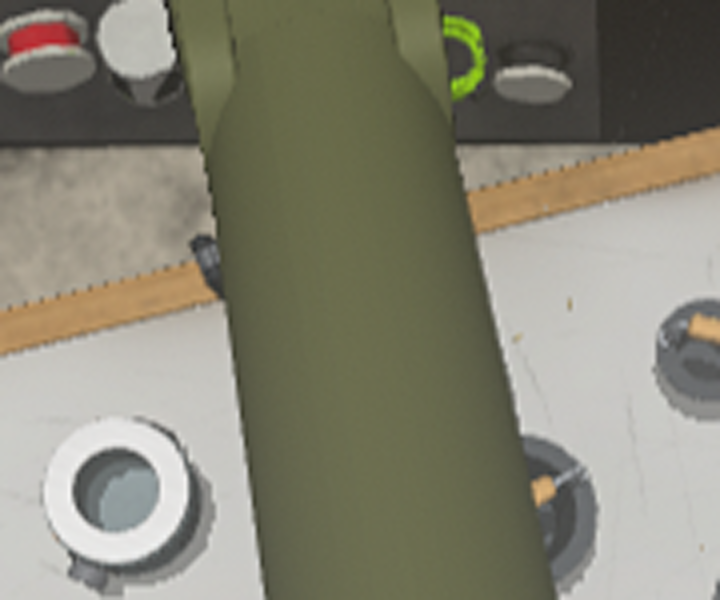

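The top view is blocked by the arm over melter B, but the small melter at crop (117,490) and the neighbours are undisturbed. I'll lower by measured pose and force.

```bash
python3 -m inch '[[0.5,0.2,-0.1,1,0,0,0],[0.5,0,0,2,0,0,0],[0.5,0,0,2,0,0,0],[0.5,0,0,2,0,0,0],[0.5,0,0,1,0,0,0],[0.5,0,0,0,0,0,0]]'; python3 go.py 546.2 19.6 74
```

```text
clock: 6.6
eef_pos: [545.4, 20.6, 94.4]
tool_rot: [-0.0, 0.98, 0.201, -0.002]
ft_force: [0.5, 0.8, -1.5]
gripper_width: 60.0
gripper_force: 65.1
shift cm [0.04 0.12 2.04] yaw -66.8 tilt [-3.5  0.1] t 6.6
```

```bash
python3 -m inch '[[0.5,0,0.1,0.7,0,0,0],[0.5,0,0,0.5,0,0,0],[0.5,0,0,0.3,0,0,0],[0.5,0,0,0.2,0,0,0],[0.5,0,0,0.2,0,0,0],[0.5,0,0,0.1,0,0,0],[0.5,0,0,0,0,0,0]]'; python3 go.py 546.2 19.6 74
```

```text
clock: 7.3
eef_pos: [547.5, 20.2, 76.8]
tool_rot: [0.0, 0.98, 0.201, 0.0]
ft_force: [-1.4, -0.7, 1.2]
gripper_width: 60.2
gripper_force: 65.5
shift cm [-0.15  0.    0.28] yaw -66.8 tilt [ 0.6 -0.2] t 7.3
```

```bash
for i in 1 2; do python3 -m inch '[[0.5,0,0,0.1,0,0,0],[0.5,0,0,0.1,0,0,0],[0.5,0,0,0,0,0,0]]'; done
```

```text
clock: 7.6
eef_pos: [547.0, 20.2, 73.8]
tool_rot: [-0.0, 0.98, 0.201, -0.0]
ft_force: [-0.6, -0.7, -1.6]
gripper_width: 59.9
gripper_force: 65.2
clock: 7.9
eef_pos: [547.0, 20.3, 73.2]
tool_rot: [0.0, 0.98, 0.201, -0.0]
ft_force: [-4.8, -0.5, 7.5]
gripper_width: 59.8
gripper_force: 66.0
```

Contact is at the expected height (73). Release, then retract.

```bash
python3 -m inch '[[0.75,0,0,0,0,0,0],[1,0,0,0,0,0,0],[1,0,0,0,0,0,0],[1,0,0,0,0,0,0],[1,0,0,-1,0,0,0],[1,0,0,-2,0,0,0],[1,0,0,-4,0,0,0],[1,0,0,-4,0,0,0],[1,0,0,-3,0,0,0]]'; python3 go.py 426 -95.3 200 32
```

```text
clock: 8.8
eef_pos: [548.0, 20.4, 215.8]
tool_rot: [0.0, 0.98, 0.201, 0.002]
ft_force: [0.8, -0.2, 0.1]
gripper_width: 85.4
gripper_force: 0.0
shift cm [-15.78   5.82   1.54] yaw -66.8 tilt [ 3.3 -0.3] t 8.8
turn z rad 1.417
```

```bash
python3 -m inch '[[1,-2.2,0.8,0,0,0,0],[1,-3.4,1.25,0,0,0,0],[1,-3.4,1.25,0,0,0,0],[1,-3.4,1.25,0,0,0,0],[1,-3.4,1.3,0,0,0,0],[1,0,0,0,0,0,-0.14],[1,0,0,0,0,0,-0.14],[1,0,0,0,0,0,-0.14],[1,0,0,0,0,0,-0.14],[1,0,0,0,0,0,-0.14]]'; python3 -m inch '[[1,0,0,0,0,0,-0.14],[1,0,0,0,0,0,-0.14],[1,0,0,0,0,0,-0.14],[1,0,0,0,0,0,-0.14],[1,0,0,0,0,0,-0.14],[1,0,0,0,0,0,-0.14],[1,0,0,0,0,0,-0.14],[1,0,0,0,0,0,-0.04],[1,0,0,0,0,0,0]]';python3 go.py 426 -95.3 80 32
```

```text
clock: 9.8
eef_pos: [425.2, -95.7, 213.1]
tool_rot: [0.0, 0.85, 0.527, 0.0]
ft_force: [-0.3, 0.4, -0.2]
gripper_width: 85.1
gripper_force: 0.0
clock: 10.7
eef_pos: [425.2, -95.7, 213.0]
tool_rot: [0.0, 0.487, 0.874, 0.0]
ft_force: [-0.4, 0.7, -0.1]
gripper_width: 85.4
gripper_force: 0.0
shift cm [ 0.    0.08 13.3 ] yaw 31.8 tilt [ 0.9 -0.3] t 10.7
turn z rad -0.004
```

Run:
```python
from m import *
f=grab('scene');cv2.imwrite('pics/c3.png',cv2.resize(cv2.cvtColor(f['pixels'][120:270,240:460],cv2.COLOR_RGB2BGR),None,fx=3.5,fy=3.5,interpolation=cv2.INTER_CUBIC))
```

```text
(no output)
```

View pics/c3.png

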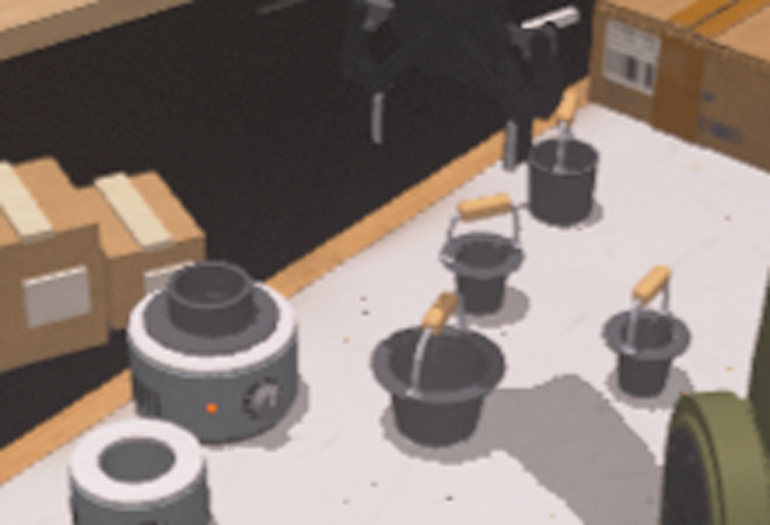

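The collar sits level and home in melter B (crop (212,310)). The open gripper is above the wide pot (grip at crop (440,312)).

```bash
python3 -m inch '[[1,0,0.1,3,0,0,0],[1,0,0,3,0,0,0],[1,0,0,3,0,0,0],[1,0,0,2.5,0,0,0],[1,0,0,1.2,0,0,0],[1,0,0,0.8,0,0,0],[1,0,0,0,0,0,0]]'; python3 go.py 426 -95.3 78
```

```text
clock: 11.45
eef_pos: [425.9, -95.3, 77.1]
tool_rot: [-0.0, 0.487, 0.873, -0.0]
ft_force: [0.2, 0.5, -0.5]
gripper_width: 85.6
gripper_force: 0.0
shift cm [-0.01  0.01 -0.09] yaw 31.7 tilt [-0.6  0.2] t 11.45
```

```bash
python3 -m inch '[[0.6,0,0,0,0,0,0],[0.4,0,0,0,0,0,0],[0.2,0,0,0,0,0,0],[0.1,0,0,0,0,0,0],[0,0,0,0,0,0,0],[0,0,0,0,0,0,0],[0,0,0,0,0,0,0],[0,0,0,-0.5,0,0,0],[0,0,0,-1.5,0,0,0],[0,0,0,0,0,0,0]]'
```

```text
clock: 12.45
eef_pos: [426.5, -95.6, 98.3]
tool_rot: [0.001, 0.487, 0.873, 0.0]
ft_force: [-0.5, 0.3, -2.1]
gripper_width: 12.9
gripper_force: 58.7
```

```bash
python3 -m inch '[[0,0,0,-2,0,0,0],[0,0,0,-3,0,0,0],[0,0,0,-3,0,0,0],[0,0,0,-3,0,0,0],[0,0,0,-1.5,0,0,0],[0,0,0,0,0,0,0]]';python3 go.py 448 323.3 222
```

```text
clock: 13.05
eef_pos: [427.0, -95.6, 223.8]
tool_rot: [0.002, 0.487, 0.873, 0.0]
ft_force: [-0.2, 0.3, -2.9]
gripper_width: 12.8
gripper_force: 58.9
shift cm [34.53 23.82  0.14] yaw 31.7 tilt [ 3.4 -1.2] t 13.05
```

```bash
python3 -m inch '[[0,1.2,0.8,0,0,0,0],[0,2.3,1.6,0,0,0,0],[0,2.4,1.6,0,0,0,0],[0,2.4,1.7,0,0,0,0],[0,2.4,1.7,0,0,0,0],[0,2.4,1.7,0,0,0,0],[0,2.4,1.7,0,0,0,0],[0,2.4,1.7,0,0,0,0],[0,2.4,1.7,0,0,0,0],[0,2.4,1.6,0,0,0,0]]';python3 -m inch '[[0,2.4,1.6,0,0,0,0],[0,2.4,1.6,0,0,0,0],[0,2.4,1.6,0,0,0,0],[0,2.3,1.6,0,0,0,0],[0,1.6,1.1,0,0,0,0],[0,0.7,0.5,0,0,0,0],[0,0,0,0,0,0,0],[0,0,0,0,0,0,0]]';python3 go.py 448 323.3 100
python3 - <<'E'
from m import *
f=grab('scene');cv2.imwrite('pics/c4.png',cv2.resize(cv2.cvtColor(f['pixels'][160:340,140:340],cv2.COLOR_RGB2BGR),None,fx=3.3,fy=3.3,interpolation=cv2.INTER_CUBIC))
E
```

```text
clock: 14.05
eef_pos: [439.0, 182.8, 220.2]
tool_rot: [-0.001, 0.486, 0.874, -0.001]
ft_force: [0.6, -0.1, -2.5]
gripper_width: 12.8
gripper_force: 58.9
clock: 14.85
eef_pos: [446.4, 322.2, 221.3]
tool_rot: [-0.0, 0.487, 0.873, -0.001]
ft_force: [0.3, -0.5, -2.9]
gripper_width: 13.2
gripper_force: 58.9
shift cm [1.000e-02 2.200e-01 1.213e+01] yaw 31.7 tilt [-1.6 -1.7] t 14.85
```

View pics/c4.png

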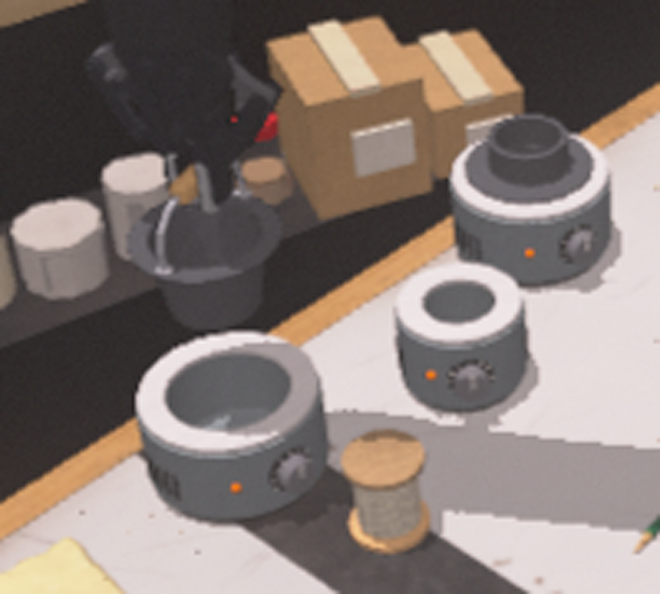

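The wide pot hangs level above melter A (pot at crop (205,250), well at (228,390)). Lowering.

```bash
python3 -m inch '[[0,0,0.15,1,0,0,0],[0,0,0,2,0,0,0],[0,0,0,2,0,0,0],[0,0,0,2,0,0,0],[0,0,0,2,0,0,0],[0,0,0,1,0,0,0],[0,0,0,0,0,0,0],[0,0,0,0,0,0,0]]';python3 go.py 448 323.3 96
```

```text
clock: 15.7
eef_pos: [448.5, 324.0, 122.7]
tool_rot: [0.0, 0.487, 0.873, 0.0]
ft_force: [0.3, 0.2, -2.5]
gripper_width: 12.7
gripper_force: 58.9
shift cm [-0.03 -0.08  2.67] yaw 31.7 tilt [0.6 0.3] t 15.7
```

```bash
python3 -m inch '[[0,0,-0.05,0.8,0,0,0],[0,0,0,0.6,0,0,0],[0,0,0,0.4,0,0,0],[0,0,0,0.3,0,0,0],[0,0,0,0.2,0,0,0],[0,0,0,0.1,0,0,0],[0,0,0,0,0,0,0]]'; for i in 1 2; do python3 -m inch '[[0,0,0,0.1,0,0,0],[0,0,0,0.1,0,0,0],[0,0,0,0,0,0,0]]'; done
```

```text
clock: 16.4
eef_pos: [447.7, 323.8, 98.2]
tool_rot: [-0.0, 0.487, 0.874, -0.0]
ft_force: [-0.4, 0.8, -2.8]
gripper_width: 13.2
gripper_force: 58.8
clock: 16.7
eef_pos: [447.6, 323.7, 96.2]
tool_rot: [0.0, 0.487, 0.874, -0.0]
ft_force: [-0.4, 0.6, -2.6]
gripper_width: 12.6
gripper_force: 58.9
clock: 17.0
eef_pos: [447.8, 323.9, 95.8]
tool_rot: [0.0, 0.487, 0.874, -0.0]
ft_force: [-3.1, -3.1, 7.4]
gripper_width: 13.2
gripper_force: 60.3
```

```bash
python3 -m inch '[[0.4,0,0,0,0,0,0],[1,0,0,0,0,0,0],[1,0,0,0,0,0,0],[1,0,0,0,0,0,0],[1,0,0,-1,0,0,0],[1,0,0,-3,0,0,0],[1,0,0,-4,0,0,0],[1,0,0,-4,0,0,0],[1,0,0,0,0,0,0]]'; python3 go.py 528.5 -217.5 215 -14.3
python3 - <<'E'
from m import *
f=grab('scene');cv2.imwrite('pics/c5.png',cv2.resize(cv2.cvtColor(f['pixels'][160:340,140:340],cv2.COLOR_RGB2BGR),None,fx=3.3,fy=3.3,interpolation=cv2.INTER_CUBIC))
E
```

```text
clock: 17.9
eef_pos: [450.1, 326.5, 220.9]
tool_rot: [0.003, 0.487, 0.874, 0.005]
ft_force: [-0.9, -0.5, -0.3]
gripper_width: 85.3
gripper_force: 0.0
shift cm [-50.38 -21.98   0.38] yaw 31.8 tilt [9.5 5.3] t 17.9
turn z rad 0.804
```

View pics/c5.png

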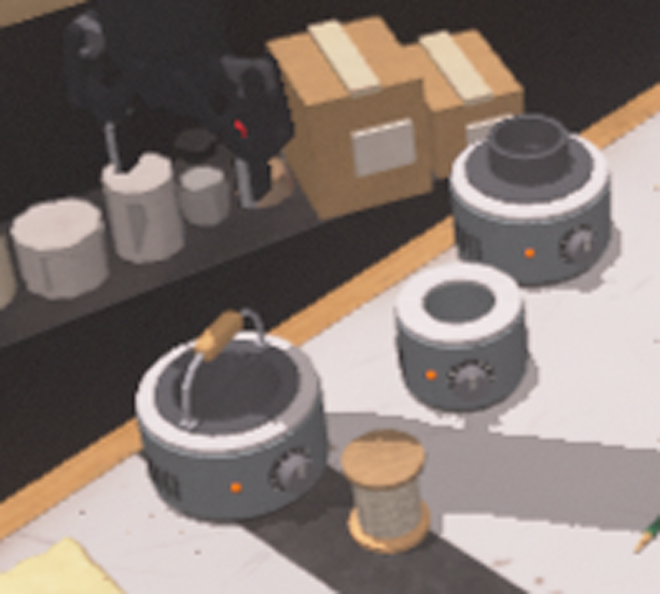

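The wide pot hangs level in melter A (crop (230,395)), with its flange centred on the ring. Next is the far small pot.

```bash
python3 -m inch '[[1,-1.7,-0.7,0,0,0,0],[1,-3.3,-1.45,0,0,0,0],[1,-3.3,-1.45,0,0,0,0],[1,-3.3,-1.45,0,0,0,0],[1,-3.3,-1.45,0,0,0,0],[1,-3.3,-1.45,0,0,0,0],[1,-3.3,-1.45,0,0,0,0],[1,-3.3,-1.45,0,0,0,0],[1,-3.3,-1.45,0,0,0,0],[1,-3.3,-1.45,0,0,0,0]]';python3 -m inch '[[1,-3.3,-1.45,0,0,0,0],[1,-3.3,-1.45,0,0,0,0],[1,-3.3,-1.45,0,0,0,0],[1,-3.3,-1.45,0,0,0,0],[1,-3.3,-1.45,0,0,0,0],[1,-2.5,-1,0,0,0,0],[1,0,0,0,0,0,0.13],[1,0,0,0,0,0,0.13],[1,0,0,0,0,0,0.13],[1,0,0,0,0,0,0.13]]';python3 -m inch '[[1,0,0,0,0,0,0.13],[1,0,0,0,0,0,0.13],[1,0,0,0,0,0,0.03],[1,0,0,0,0,0,0]]';python3 go.py 528.5 -217.5 70 -14.3
```

```text
clock: 18.95
eef_pos: [495.3, -17.1, 213.5]
tool_rot: [-0.001, 0.487, 0.874, -0.0]
ft_force: [0.7, 0.3, -0.7]
gripper_width: 85.6
gripper_force: 0.0
clock: 19.95
eef_pos: [525.1, -220.3, 213.1]
tool_rot: [-0.001, 0.697, 0.717, -0.0]
ft_force: [0.3, 1.1, 0.0]
gripper_width: 85.4
gripper_force: 0.0
clock: 20.35
eef_pos: [525.3, -220.3, 213.6]
tool_rot: [-0.001, 0.791, 0.612, -0.0]
ft_force: [-0.7, -0.9, 0.4]
gripper_width: 85.3
gripper_force: 0.0
shift cm [ 0.35  0.25 14.36] yaw -14.5 tilt [-1.2  0.4] t 20.35
turn z rad -0.004
```

```bash
python3 -m inch '[[1,0.35,0.25,2,0,0,0],[1,0,0,3,0,0,0],[1,0,0,3,0,0,0],[1,0,0,3,0,0,0],[1,0,0,1.9,0,0,0],[1,0,0,1,0,0,0],[1,0,0,0.4,0,0,0],[1,0,0,0,0,0,0]]'; python3 go.py 528.5 -217.5 70
```

```text
clock: 21.15
eef_pos: [529.2, -217.9, 71.5]
tool_rot: [0.0, 0.791, 0.611, 0.0]
ft_force: [-0.6, -0.1, 0.4]
gripper_width: 85.6
gripper_force: 0.0
shift cm [ 0.02 -0.08  0.15] yaw -14.6 tilt [ 0.2 -0.1] t 21.15
```

```bash
python3 -m inch '[[0.6,0,0,0.15,0,0,0],[0.4,0,0,0,0,0,0],[0.2,0,0,0,0,0,0],[0.1,0,0,0,0,0,0],[0,0,0,0,0,0,0],[0,0,0,0,0,0,0],[0,0,0,0,0,0,0]]';python3 -m inch '[[0,0,0,-0.5,0,0,0],[0,0,0,-2,0,0,0],[0,0,0,-3,0,0,0],[0,0,0,-3,0,0,0],[0,0,0,-3,0,0,0],[0,0,0,-3,0,0,0],[0,0,0,-1.5,0,0,0],[0,0,0,0,0,0,0]]'
python3 - <<'E'
from m import *
t=grab('top');g=cv2.cvtColor(t['pixels'],cv2.COLOR_RGB2GRAY)
u,v=proj(t,(546.2,19.6,100)).round().astype(int);print(u,v,g[v,u-36:u+37:2].tolist())
cv2.imwrite('pics/c6.png',cv2.resize(cv2.cvtColor(t['pixels'][v-60:v+60,u-60:u+160],cv2.COLOR_RGB2BGR),None,fx=3.5,fy=3.5,interpolation=cv2.INTER_CUBIC))
E
python3 go.py 547 20 222
```

```text
clock: 21.85
eef_pos: [529.0, -217.8, 70.2]
tool_rot: [0.0, 0.792, 0.611, -0.0]
ft_force: [-1.8, 1.1, 4.4]
gripper_width: 12.6
gripper_force: 58.8
clock: 22.65
eef_pos: [530.3, -218.2, 232.0]
tool_rot: [0.002, 0.792, 0.611, 0.001]
ft_force: [0.4, -0.8, -0.9]
gripper_width: 13.1
gripper_force: 58.7
301 205 [160, 154, 143, 140, 151, 150, 170, 224, 224, 107, 113, 112, 98, 91, 97, 109, 108, 110, 110, 108, 110, 133, 108, 107, 105, 85, 112, 111, 107, 231, 220, 199, 197, 196, 197, 197, 198]
shift cm [23.46 -4.31  0.78] yaw -14.7 tilt [ 1.  -0.5] t 22.7
```

View pics/c6.png

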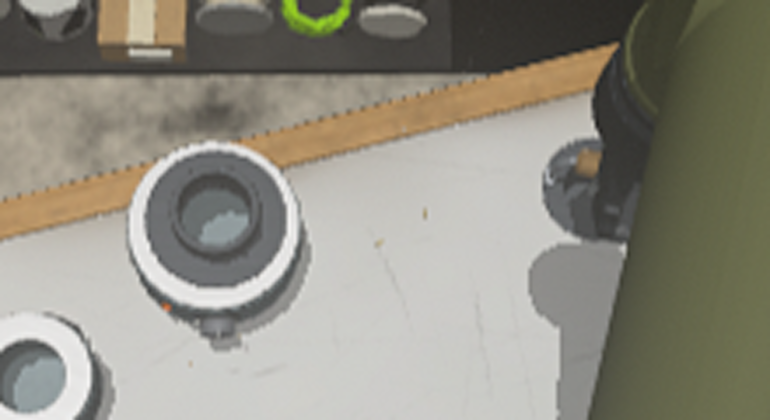

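The collar is level in melter B (crop (215,222)) with the small pot in the gripper at right (590,190). I'll measure the collar's axis from its flange outline.

Run:
```python
from m import *
t=grab('top');g=cv2.cvtColor(t['pixels'],cv2.COLOR_RGB2GRAY)
print(ellpts(t,near(g<150,301,209,23),74))
c=t['pixels'][:]
```

```text
(array([548.5,  18.1]), array([97.4, 98.1, 98.7]))
```

```bash
python3 -m inch '[[0,1.2,-0.2,0,0,0,0],[0,2.4,-0.45,0,0,0,0],[0,3,-0.55,0,0,0,0],[0,3,-0.55,0,0,0,0],[0,3,-0.55,0,0,0,0],[0,3,-0.55,0,0,0,0],[0,3,-0.55,0,0,0,0],[0,2.8,-0.5,0,0,0,0],[0,2,-0.2,0,0,0,0],[0,0,0,0,0,0,0]]';python3 -m inch '[[0,0,0,0,0,0,0],[0,0,0,0,0,0,0]]';python3 go.py 548.7 19.2 126
```

```text
clock: 23.75
eef_pos: [547.5, 24.3, 228.3]
tool_rot: [-0.002, 0.789, 0.614, -0.0]
ft_force: [-0.1, 0.1, -0.6]
gripper_width: 12.8
gripper_force: 58.6
clock: 23.95
eef_pos: [548.1, 17.7, 228.9]
tool_rot: [-0.0, 0.792, 0.61, -0.001]
ft_force: [-0.3, -0.5, -1.3]
gripper_width: 12.7
gripper_force: 58.6
shift cm [ 0.17  0.03 10.29] yaw -14.8 tilt [-1.7 -0.7] t 23.95
```

```bash
python3 -m inch '[[0,0.1,0,1,0,0,0],[0,0,0,2,0,0,0],[0,0,0,2,0,0,0],[0,0,0,1,0,0,0],[0,0,0,0,0,0,0],[0,0,0,0,0,0,0]]';python3 go.py 548.7 19.2 126
python3 - <<'E'
from m import *
f=grab('scene');cv2.imwrite('pics/c7.png',cv2.resize(cv2.cvtColor(f['pixels'][140:260,240:380],cv2.COLOR_RGB2BGR),None,fx=4,fy=4,interpolation=cv2.INTER_CUBIC))
E
```

```text
clock: 24.55
eef_pos: [549.1, 19.6, 170.1]
tool_rot: [0.0, 0.792, 0.611, 0.0]
ft_force: [0.3, 0.5, -0.8]
gripper_width: 12.9
gripper_force: 58.6
shift cm [-0.05 -0.03  4.41] yaw -14.7 tilt [ 0.4 -0. ] t 24.55
```

View pics/c7.png

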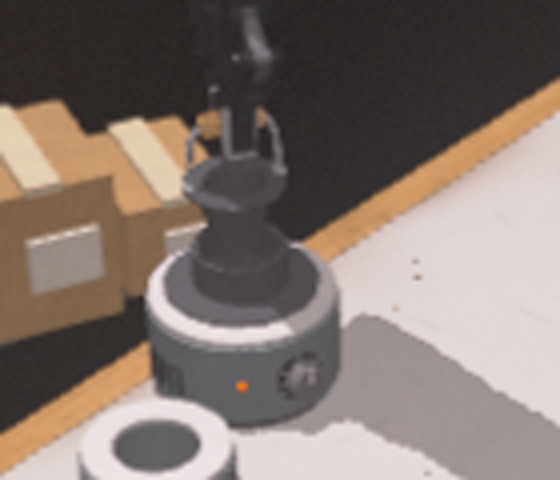

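The pot foot (crop (237,225)) is right over the collar bore (240,240). Lowering.

```bash
python3 -m inch '[[0,0,0,0.8,0,0,0],[0,0,0,1,0,0,0],[0,0,0,0.8,0,0,0],[0,0,0,0.6,0,0,0],[0,0,0,0.4,0,0,0],[0,0,0,0.2,0,0,0],[0,0,0,0.1,0,0,0],[0,0,0,0,0,0,0]]'; for i in 1 2; do python3 -m inch '[[0,0,0,0.1,0,0,0],[0,0,0,0.1,0,0,0],[0,0,0,0,0,0,0]]'; done
```

```text
clock: 25.4
eef_pos: [549.0, 19.9, 130.9]
tool_rot: [0.0, 0.792, 0.611, 0.0]
ft_force: [-0.4, 0.4, -0.3]
gripper_width: 13.1
gripper_force: 58.6
clock: 25.7
eef_pos: [548.9, 19.9, 128.8]
tool_rot: [0.0, 0.792, 0.611, -0.0]
ft_force: [0.1, -0.7, -0.7]
gripper_width: 13.2
gripper_force: 58.6
clock: 26.0
eef_pos: [548.8, 19.9, 126.6]
tool_rot: [-0.0, 0.792, 0.611, -0.0]
ft_force: [-0.6, 0.4, -1.5]
gripper_width: 13.0
gripper_force: 58.6
```

```bash
python3 -m inch '[[0,0,0,0.1,0,0,0],[0,0,0,0,0,0,0],[0,0,0,0,0,0,0]]';python3 -m inch '[[0,0,0,0.05,0,0,0],[0,0,0,0,0,0,0],[0,0,0,0,0,0,0]]'
```

```text
clock: 26.3
eef_pos: [548.9, 20.0, 126.2]
tool_rot: [0.0, 0.792, 0.611, -0.0]
ft_force: [-3.9, 0.5, 4.2]
gripper_width: 12.9
gripper_force: 59.2
clock: 26.6
eef_pos: [548.8, 20.0, 126.2]
tool_rot: [0.0, 0.792, 0.611, -0.0]
ft_force: [-3.7, -0.4, 7.6]
gripper_width: 13.1
gripper_force: 59.7
```

```bash
python3 -m inch '[[0.4,0,0,0,0,0,0],[1,0,0,0,0,0,0],[1,0,0,0,0,0,0],[1,0,0,0,0,0,0],[1,0,0,-1,0,0,0],[1,0,0,-3,0,0,0],[1,0,0,-4,0,0,0],[1,0,0,-2,0,0,0],[1,0,0,0,0,0,0]]'; python3 go.py 374.2 -249.2 222 22.5
```

```text
clock: 27.5
eef_pos: [551.2, 20.3, 229.9]
tool_rot: [0.002, 0.792, 0.611, 0.003]
ft_force: [0.4, 1.0, 0.2]
gripper_width: 85.7
gripper_force: 0.0
shift cm [-30.56 -10.31   0.66] yaw -14.7 tilt [ 7.7 -0.4] t 27.5
turn z rad -0.649
```

```bash
python3 -m inch '[[1,-1.6,-0.5,0,0,0,0],[1,-3.2,-1.1,0,0,0,0],[1,-3.2,-1.1,0,0,0,0],[1,-3.2,-1.1,0,0,0,0],[1,-3.2,-1.1,0,0,0,0],[1,-3.2,-1.1,0,0,0,0],[1,-3.2,-1.1,0,0,0,0],[1,-3.2,-1.1,0,0,0,0],[1,-3.2,-1.1,0,0,0,0],[1,-3.0,-1,0,0,0,0]]';python3 -m inch '[[1,0,0,0,0,0,-0.13],[1,0,0,0,0,0,-0.13],[1,0,0,0,0,0,-0.13],[1,0,0,0,0,0,-0.13],[1,0,0,0,0,0,-0.13],[1,0,0,0,0,0,0],[1,0,0,0,0,0,0]]';python3 go.py 374.2 -249.2 70 22.5
python3 - <<'E'
from m import *
t=grab('top');g=cv2.cvtColor(t['pixels'],cv2.COLOR_RGB2GRAY)
print('pot in collar grip',grip(t,301,199,149),'flange',ellpts(t,near(g<150,301,209,23),74))
cv2.imwrite('pics/c8.png',cv2.resize(cv2.cvtColor(t['pixels'][150:310,140:340],cv2.COLOR_RGB2BGR),None,fx=3.5,fy=3.5,interpolation=cv2.INTER_CUBIC))
E
```

```text
clock: 28.5
eef_pos: [371.3, -247.2, 224.8]
tool_rot: [-0.0, 0.792, 0.611, -0.0]
ft_force: [0.7, 0.1, -0.7]
gripper_width: 85.9
gripper_force: 0.0
clock: 29.2
eef_pos: [372.6, -245.9, 224.9]
tool_rot: [-0.0, 0.556, 0.831, -0.0]
ft_force: [0.3, -0.5, 1.0]
gripper_width: 85.7
gripper_force: 0.0
shift cm [-0.37  0.04 15.49] yaw 22.4 tilt [-0.6  0.3] t 29.2
turn z rad -0.002
pot in collar grip (array([549.6,  19.7]), 76.8, array([13. , 38.5]), 95) flange (array([548.3,  18.1]), array([97.1, 97.9, 98.5]))
```

View pics/c8.png

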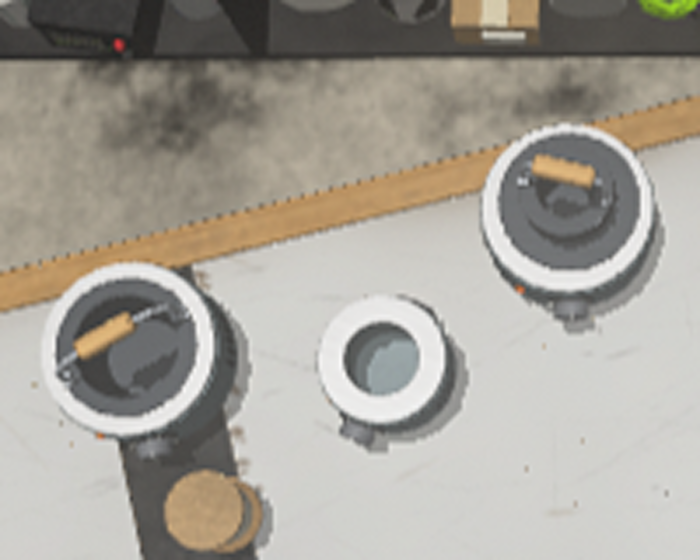

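The wide pot is centred in melter A (crop (132,350)), and a small pot sits in the collar in melter B (567,195). The small melter is still empty (382,360).

```bash
python3 -m inch '[[1,-0.35,0.05,2,0,0,0],[1,0,0,3,0,0,0],[1,0,0,3,0,0,0],[1,0,0,3,0,0,0],[1,0,0,2.5,0,0,0],[1,0,0,1.5,0,0,0],[1,0,0,0.5,0,0,0],[1,0,0,0,0,0,0]]'; python3 go.py 374.2 -249.2 70
```

```text
clock: 30.05
eef_pos: [374.2, -249.0, 69.9]
tool_rot: [-0.001, 0.555, 0.832, -0.0]
ft_force: [-0.3, 1.3, -0.0]
gripper_width: 85.6
gripper_force: 0.0
shift cm [-0.02 -0.01 -0.01] yaw 22.5 tilt [-1.1  0.7] t 30.05
```

```bash
python3 -m inch '[[0.6,0,0,0,0,0,0],[0.4,0,0,0,0,0,0],[0.2,0,0,0,0,0,0],[0.1,0,0,0,0,0,0],[0,0,0,0,0,0,0],[0,0,0,0,0,0,0],[0,0,0,0,0,0,0]]';python3 -m inch '[[0,0,0,-0.5,0,0,0],[0,0,0,-2,0,0,0],[0,0,0,-3,0,0,0],[0,0,0,-3,0,0,0],[0,0,0,-3,0,0,0],[0,0,0,-3,0,0,0],[0,0,0,0,0,0,0]]'; python3 go.py 439.7 147.8 215
```

```text
clock: 30.75
eef_pos: [374.9, -249.5, 70.8]
tool_rot: [0.001, 0.555, 0.832, -0.0]
ft_force: [0.2, -0.0, 3.2]
gripper_width: 12.8
gripper_force: 59.0
clock: 31.45
eef_pos: [376.5, -250.3, 219.4]
tool_rot: [0.004, 0.555, 0.832, 0.0]
ft_force: [0.7, -1.0, -1.1]
gripper_width: 13.2
gripper_force: 58.7
shift cm [34.33 21.11  0.32] yaw 22.6 tilt [ 6.1 -4. ] t 31.45
```

```bash
python3 -m inch '[[0,1,1.1,0,0,0,0],[0,2,2.2,0,0,0,0],[0,2.2,2.4,0,0,0,0],[0,2.2,2.4,0,0,0,0],[0,2.2,2.4,0,0,0,0],[0,1.6,1.6,0,0,0,0],[0,2.5,0.95,0,0,0,0],[0,2.8,1.05,0,0,0,0],[0,2.8,1.1,0,0,0,0],[0,2.8,1.1,0,0,0,0]]';python3 -m inch '[[0,2.8,1.1,0,0,0,0],[0,2.8,1.1,0,0,0,0],[0,2.8,1.1,0,0,0,0],[0,2.2,0.9,0,0,0,0],[0,1.6,0.6,0,0,0,0],[0,0,0,0,0,0,0],[0,0,0,0,0,0,0],[0,0,0,0,0,0,0]]';python3 go.py 439.7 147.4 96
```

```text
clock: 32.45
eef_pos: [439.1, 18.6, 214.0]
tool_rot: [-0.001, 0.555, 0.832, -0.001]
ft_force: [-0.3, 0.1, -1.2]
gripper_width: 13.0
gripper_force: 58.6
clock: 33.25
eef_pos: [437.6, 147.0, 214.7]
tool_rot: [-0.0, 0.556, 0.831, -0.001]
ft_force: [-0.4, -0.4, -1.6]
gripper_width: 13.1
gripper_force: 58.6
shift cm [-0.04  0.23 11.87] yaw 22.5 tilt [-1.1 -0.9] t 33.25
```

```bash
python3 -m inch '[[0,0,0.2,1.5,0,0,0],[0,0,0,2,0,0,0],[0,0,0,2,0,0,0],[0,0,0,1.5,0,0,0],[0,0,0,0,0,0,0],[0,0,0,0,0,0,0]]';python3 go.py 440 147.4 96
python3 - <<'E'
from m import *
f=grab('scene');cv2.imwrite('pics/c9.png',cv2.resize(cv2.cvtColor(f['pixels'][170:300,220:360],cv2.COLOR_RGB2BGR),None,fx=4,fy=4,interpolation=cv2.INTER_CUBIC))
E
```

```text
clock: 33.85
eef_pos: [439.7, 148.5, 145.4]
tool_rot: [-0.0, 0.556, 0.831, -0.0]
ft_force: [0.1, 0.4, -0.8]
gripper_width: 12.5
gripper_force: 58.6
shift cm [-0.11 -0.01  4.94] yaw 22.5 tilt [-0.3 -0.2] t 33.85
```

View pics/c9.png

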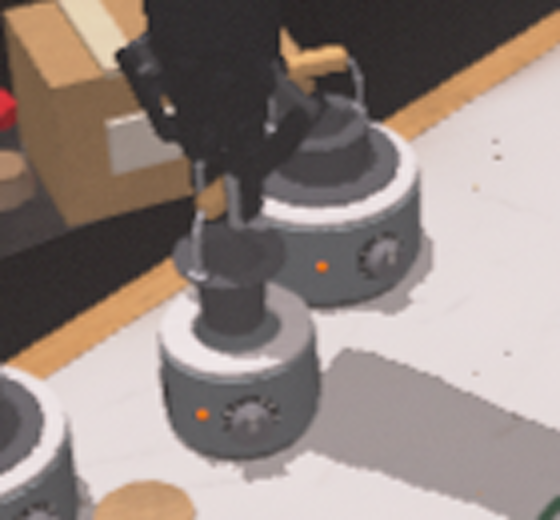

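The pot foot (crop (233,325)) is over the well (235,335).

```bash
python3 -m inch '[[0,-0.1,0,1,0,0,0],[0,0,0,1.2,0,0,0],[0,0,0,1,0,0,0],[0,0,0,0.7,0,0,0],[0,0,0,0.4,0,0,0],[0,0,0,0.2,0,0,0],[0,0,0,0.1,0,0,0],[0,0,0,0,0,0,0]]'; for i in 1 2; do python3 -m inch '[[0,0,0,0.1,0,0,0],[0,0,0,0.05,0,0,0],[0,0,0,0,0,0,0]]'; done
```

```text
clock: 34.7
eef_pos: [440.1, 148.4, 99.4]
tool_rot: [0.0, 0.555, 0.832, 0.0]
ft_force: [-0.3, -0.2, -0.9]
gripper_width: 12.9
gripper_force: 58.7
clock: 35.0
eef_pos: [440.0, 148.3, 97.9]
tool_rot: [0.0, 0.555, 0.832, -0.0]
ft_force: [-0.1, -0.6, -1.0]
gripper_width: 12.9
gripper_force: 58.7
clock: 35.3
eef_pos: [440.1, 148.4, 96.8]
tool_rot: [0.0, 0.555, 0.832, -0.0]
ft_force: [-1.8, -0.1, 4.8]
gripper_width: 12.9
gripper_force: 59.4
```

Contact at full depth. Release, raise, clear away and check.

```bash
python3 -m inch '[[0.4,0,0,0,0,0,0],[1,0,0,0,0,0,0],[1,0,0,0,0,0,0],[1,0,0,0,0,0,0],[1,0,0,-1,0,0,0],[1,0,0,-3,0,0,0],[1,0,0,-4,0,0,0],[1,0,0,-4,0,0,0],[1,0,0,-2,0,0,0],[1,0,0,0,0,0,0]]'; python3 -m inch '[[1,-1.5,1,0,0,0,0],[1,-3,2,0,0,0,0],[1,-3,1.5,0,0,0,0],[1,-3,1,0,0,0,0],[1,-3,0,0,0,0,0],[1,-3,-1,0,0,0,0],[1,-3,-1,0,0,0,0],[1,-3,-1,0,0,0,0],[1,-3,-1,0,0,0,0],[1,0,0,0,0,0,0]]'
python3 - <<'E'
from m import *
t=grab('top','end_t.png');f=grab('scene','end_s.png');g=cv2.cvtColor(t['pixels'],cv2.COLOR_RGB2GRAY)
for n,p in (('wA',(447,323,115)),('sm',(439,148,115)),('wB',(548,19,145))):
    u,v=proj(t,p).round().astype(int);a,b=proj(f,p).round().astype(int)
    print(n,grip(t,u,v,p[2]+4),grip(f,a,b,p[2]))
for n,p,R,z in (('wA',(447,323,73),21,73),('sm',(439,148,73),16,73)):
    u,v=proj(t,p).round().astype(int);print(n,ellpts(t,near(g<150,u,v,R+2),z))
print('spool',ellpts(t,wood(t,200,296),62),'pail',grip(t,458,184,99))
im=cv2.cvtColor(t['pixels'],cv2.COLOR_RGB2BGR)
cv2.imwrite('pics/c10.png',np.vstack([cv2.resize(im[150:310,130:370],(720,480))[:290],cv2.resize(cv2.cvtColor(f['pixels'],cv2.COLOR_RGB2BGR)[130:340,150:470],(720,300))]))
E
```

```text
clock: 36.3
eef_pos: [442.0, 149.2, 240.4]
tool_rot: [0.003, 0.555, 0.832, 0.002]
ft_force: [0.7, -0.0, -0.6]
gripper_width: 85.2
gripper_force: 0.0
clock: 37.3
eef_pos: [550.9, -89.0, 233.5]
tool_rot: [-0.001, 0.559, 0.829, -0.002]
ft_force: [0.0, -0.6, -0.2]
gripper_width: 85.5
gripper_force: 0.0
wA (array([447.7, 323.7]), 122.3, array([14. , 40.1]), 105) (array([447.3, 325.6]), 129.6, array([18.4, 45.5]), 113)
sm (array([440.1, 148.6]), 111.8, array([13.2, 38.7]), 96) (array([446.8, 164.3]), 102.1, array([35.7, 68.1]), 266)
wB (array([549.7,  20.1]), 76.7, array([13.2, 39.2]), 97) (array([567.7,  28. ]), 172.3, array([42.6, 98. ]), 259)
wA (array([447.4, 323.1]), array([95.5, 96.7, 97.7]))
sm (array([439.8, 148.2]), array([63. , 63.9, 64.7]))
spool (array([335.9, 268.7]), array([48. , 49.5, 50.8])) pail (array([ 599.8, -359.7]), 133.7, array([12.3, 39.6]), 81)
```

View pics/c10.png

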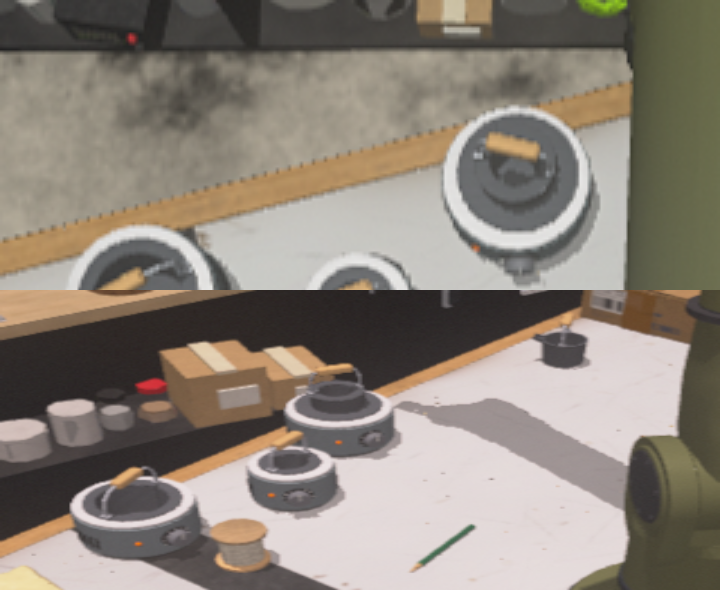

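All three pots hang level and centred within 3 mm (lower half: (135,505), (292,470), (338,410)). The pail and spool haven't moved, and the arm is clear.

```bash
python3 -c "
from workcell import r
print(r.sign_off())"
```

```text
the job is handed in; nothing more can be done
None
```

The job is handed in at about 37 s: the wide pot, the collar with one small pot, and the other small pot all hang level in their melters, centred within about 3 mm, and the pail and spool haven't moved; the hand-in returned no verdict.

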